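# Set the core gap and hold the glue jig shut

### The job

Of the two core-gluing jigs on the bench, find the one whose gap between the dark core halves is wide enough for the blue-topped spacer block; stand the spacer upright in that gap on the jig's floor, middle of the channel, let go of it, and keep it away from the jig whose gap is too narrow. Then slide that jig's red handle forward so that its sprung yellow pad pushes the loose core half flush against the spacer and the spacer flush against the fixed half, and press on until the slot between yellow pad and red handle has closed to about half. Finish while holding the handle pressed there (it springs back if let go), and leave the tape, bobbin, relay and solder reel where they are.

Things in the scene. Friction and masses are not known exactly. Their poses are not given: they have to be found in the camera images.
- jig_wide: Glue jig with the WIDE gap, fixed: aluminium base 184x90x8 mm (x -88..96), origin mid underside, x along the channel from red handle to blue end stop (away from robot), z up. Floor z 8, rails 61 apart, tops z 18; end stop x 81..94, top z 42. Fixed dark core half: 56 wide, top z 30, leg ends at x 45. Gap 17..23 mm to the loose half; behind it yellow pad (top z 28) and red handle.
- wide_face (a point): Middle of the fixed core half's face in the wide jig, at the channel floor (jig frame x = 45, y = 0, z = 8 mm). The spacer, when pressed home, stands with its middle 6 mm before this point (toward the handle).
- core_half: Loose dark E-shaped ferrite half-core with copper winding, lying in the wide jig's channel and sliding there; 35x56x22 mm (x, y, z), 0.15 kg. Origin mid underside, x along the channel; its leg ends, facing the fixed half, lie 17.5 mm ahead (+x) of the origin.
- spacer: Loose upright spacer block standing on the bench: 12 mm thick (its x), 50 wide (y), 53 tall, 0.08 kg; lower half aluminium with a stepped foot (9 mm thick for the lowest 4 mm), upper 25 mm blue plastic. Origin mid underside. Pinch it by the blue top across the 12 mm; in the jig its thickness goes along the channel, either way round.
- handle (a point): Top middle of the wide jig's red handle, 67.5 mm above the bench: an upright block 14 mm along the channel, 30 mm across, free to grip over its upper 37 mm (down to the pad's and core's tops). Moves with the handle.
- pusher (a joint): Slide of the wide jig's red handle, in m: 0 = fully back (handle middle at jig x = -55 mm), grows toward the end stop, limit 0.05. A weak return spring (1.6 N at 0, plus 40 N/m) against 0.5 N friction pushes it back when let go. With the spacer in place the parts are all in touch near 0.022 and the pad is half compressed near 0.029.
- pad (a joint): Compression of the sprung yellow pad toward the red handle, in m: 0 = slot of 14 mm between pad and handle (pad's front face 31 mm ahead of the handle's middle), 0.014 = slot shut. Spring 1000 N/m: half closed (0.007) is about 7 N.
- jig_narrow: The other jig, same frame, size and axes as the wide one and fixed to the bench, but its gap (jig x 38..45 mm) is only 7 mm wide and its core, pad and red handle (middle at x = -21 mm) are locked: already glued. The spacer must not be pressed on it.
- narrow_gap (a point): Middle of the narrow jig's gap, at the top of its core halves (30 mm above the bench).
- tape_electrical: Bystander: roll of black tape 62 x 60 x 19 mm, lying flat; origin at the underside's middle.
- bobbin_1: Bystander: empty cream bobbin 36 x 36 x 28 mm, standing; origin at the underside's middle.
- relay: Bystander: grey relay 28 x 28 x 44 mm, standing; origin at the underside's middle.
- solder_reel: Bystander: reel with blue flanges 56 x 56 x 46 mm, standing; origin at the underside's middle.

How it is judged:
By the outcome, as a careful person would: the job done as asked, in the order asked, and still so for the second after the job is handed in, while the arm keeps its last pose, push and grip.
It also fails if it takes over 51 s, if anything falls off the work surface, if the arm or the gripper's body presses on something with over 40 N, if the wrist force passes 120 N, or if a joint passes its speed limit or range.

### The arm

A 7-joint arm with a two-finger parallel gripper is mounted at the origin on a cart in front of the work surface, level with it; the furniture and walls round the work are solid. World frame = base frame: x ahead of the robot, y to its left, z up, the work surface at z = 0. Lengths are in mm, angles in rad, forces in N, time in s.
With the tool pointing down it reaches from about 400 to 875 mm from the base axis. Payload 4.4 kg.
Tool frame: the origin (TCP) lies midway between the tips of the shut fingers; the grasp point (between the pads) lies 19 mm behind it (ctrl.grip_point_offset is the distance from the TCP to the grasp point, in mm); z points along the fingers, y is the line along which they close (so a half turn about z gives the same grasp; the last joint's range is limited). The gripper opens to 85 mm and grips with 20 to 120 N. Pads are 22 mm wide; open, the fingers measure 114 mm over their backs; the gripper's body (76 mm by 85 mm) begins 54 mm behind the grasp point. The pads swing forward as they close: fully open they stand 13 mm farther back than shut.
Start: joints at [-1.181, 0.628, 0.038, 1.517, -0.027, 0.996, -0.02], TCP at [286.097, 583.666, 231.313] pointing down, gripper open.
Joint ranges: [-3.06, 3.06], [-0.37, 2.12], [-1.25, 1.32], [0.18, 2.47], [-1.1, 4.24], [0.23, 1.98], [-2.94, 2.94]. Speed limits (rad/s): [2.57, 2.57, 3.14, 3.14, 3.14, 3.14, 3.14].

### API

Orientations are given as [roll, pitch, yaw] about the fixed x, y, z axes, in that order (R = Rz(yaw) Ry(pitch) Rx(roll)).
In Python, from cell import ctrl, optics, order gives the robot as it stands (ctrl), with the cameras (optics) and the job (order).
- The arm moves only by the tool nudge_tcp, called after ">>>" in YAML: its name, and indented under it one key for each argument. Schema: {"type":"object","properties":{"moves":{"type":"string"},"only":{"type":"string"},"quiet":{"type":"boolean"},"lines":{"type":"string"}},"required":["moves"],"additionalProperties":false}. moves is a string of 1 to 12 rows, parted by a bar, with the numbers parted by commas; each row has 7 numbers: dx, dy, dz in mm, then a rotation vector rx, ry, rz in rad, then the finger opening in mm; each row shifts and turns the commanded pose from where the row before left it, along the tool's axes as they then stand; what a row does not reach is not made up. A row lasts 1/10 s, in which the tool goes at most 50 mm and 0.15 rad, less where a joint would pass 70% of its speed; a pose out of reach is approached as far as the arm can. The fingers move at their own pace and stop on an object; the grip force is fixed at half the most. Time passes only in rows, so rows that do not move let the fingers close. The tool returns the time, the measured TCP pose, the force, the opening and the grip force at its end. only (a regular expression) keeps the lines of the reply that match it, lines (a string "A,B") keeps lines A to B, and quiet returns only ok. Input that does not fit is refused with a message, and nothing moves.
- ctrl.read_state(): the state, without advancing time (a new reading comes with each control period).
- optics.get_image(name): name is "side" or "top" or "wrist"; returns the picture (480x640x3 uint8, blue, green, red); there is no depth.
- optics.calibration(name): a dict with "fx", "fy", "cx", "cy" (pixels), "k1" (the pictures are not rectified: a ray, as slopes to the right and down, at radius r is drawn at 1 + k1 r^2 times it, then the intrinsics apply), "rvec" (rotation vector, rad) and "tvec" (3), from world to camera coordinates, as OpenCV has them; the wrist camera has in their place "hand_eye" (4x4, takes a point from camera to tool coordinates, whose origin is the TCP and whose axes are the flange's). Camera axes: x right, y down, z forward; pixel columns grow to the right and rows downward; lengths in mm; the calibration is good to about 2 mm. A picture is of the moment at which its call begins: read the wrist's pose just before it. calibration takes no time and is no camera call.
- order.finish_job(): hands the job in; it is judged then, once.
The state is a dict: "clock": time; "qpos": joint angles; "qd": joint speeds; "tau": joint torques, N m; "eef_pos": TCP position; "tool_rot": TCP orientation; "force": force on the tool from outside, world axes, zero at the start; "torque": the same for the moment, N m; "width": finger opening in mm; "gripper_force": force on a finger pad.
Only numpy, scipy, OpenCV 4.12 (cv2) and the standard library are available. Lean on these libraries where they do the work, as an engineer would, in place of code of your own. Each camera call takes 0.05 s, during which the arm holds its last target. There are 200 camera calls.

## Working session

There is one attempt and no reset: what is moved stays moved. The work goes in short steps, Python scripts to look and compute and a tool call to move; the robot and the scene stay as the last step left them, time stands still between calls to the robot, and variables do not carry over. Pictures are saved under pics/ and viewed, at most 12 in all, crops included, and the job is handed in when it is done.

```bash
ls; mkdir -p pics; python3 - <<'E'
from cell import ctrl, optics, order
import cv2
for n in("top","side"):
    cv2.imwrite(f"pics/{n}0.png",optics.get_image(n)); print(n,optics.calibration(n))
print(optics.calibration("wrist"));print(ctrl.read_state(),ctrl.grip_point_offset)
E
```

```text
cell.py
pics
top {'fx': 437.7985703552236, 'fy': 437.7985703552236, 'cx': 317.1292137484034, 'cy': 242.9035887314799, 'k1': -0.10205282907488455, 'rvec': array([ 2.11430374, -2.1372767 ,  0.16420964]), 'tvec': array([ 13.21777553, 587.26559085, 998.03892858])}
side {'fx': 604.3617717260612, 'fy': 604.3617717260612, 'cx': 325.16637428369717, 'cy': 235.00817013860242, 'k1': -0.011868711444465442, 'rvec': array([ 2.23023758, -0.66077434,  0.29371916]), 'tvec': array([-508.59606496,  262.91843724, 1235.00805254])}
{'fx': 343.16610996596336, 'fy': 343.16610996596336, 'cx': 321.3408497412492, 'cy': 246.54011273809994, 'k1': -0.058136278678196054, 'hand_eye': array([[ 3.99696078e-04, -9.50296254e-01, -3.11346865e-01,
         8.00734049e+01],
       [ 9.99999336e-01,  4.34233845e-05,  1.15122641e-03,
         6.86155957e-01],
       [-1.08048641e-03, -3.11347119e-01,  9.50295640e-01,
        -1.43590933e+02],
       [ 0.00000000e+00,  0.00000000e+00,  0.00000000e+00,
         1.00000000e+00]])}
{'clock': 0.1, 'qpos': array([-1.1808083 ,  0.62925472,  0.03846621,  1.51826693, -0.02696371,
        0.99633525, -0.01997795]), 'qd': array([ 0.00100223, -0.00145647,  0.00125274, -0.00265708, -0.00151602,
        0.00075262,  0.00016197]), 'tau': array([ 2.28609686e-03, -5.64539516e+01,  1.23017907e+00, -1.93974924e+01,
        1.12262549e-02,  5.41305053e-03,  6.59407121e-06]), 'eef_pos': array([285.85247976, 583.13412716, 230.48111108]), 'tool_rot': array([-3.13984785e+00,  6.10034722e-05,  2.68582914e+00]), 'force': array([-0.40648438, -0.0557834 ,  0.04400042]), 'torque': array([ 0.00436913, -0.01059053,  0.03766899]), 'gripper_force': 0.0, 'width': 85.33729096653957} 18.700000000000003
```

View pics/top0.png

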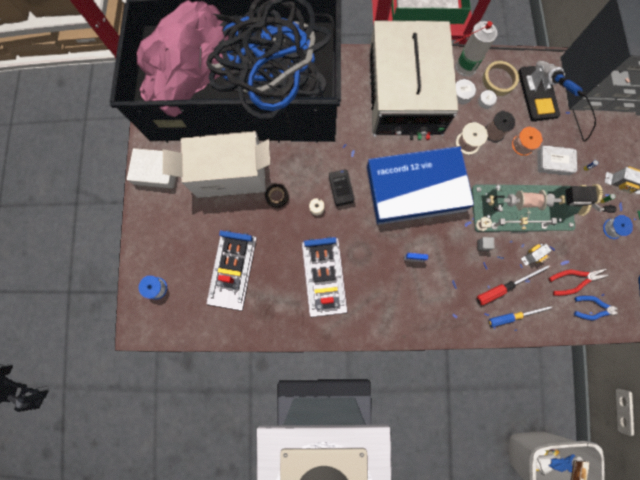

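View pics/side0.png

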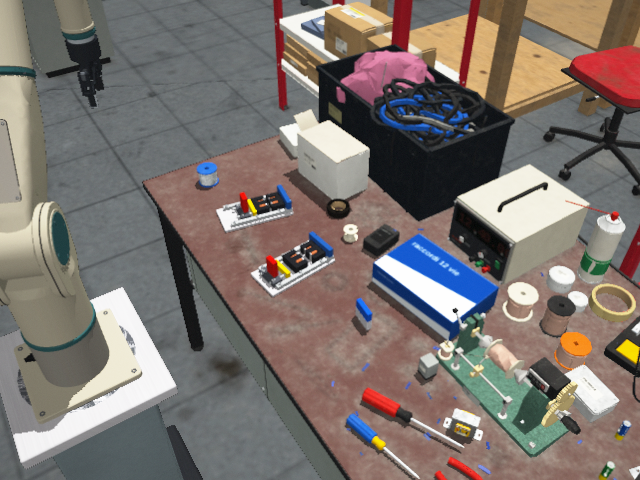

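The top view shows jigs at (232,270) and (324,277), and the blue-topped spacer at (416,257). The right jig's handle sits far back at (328,302), so it looks like the wide one. The side view agrees. Next I'll measure.

```bash
cat > h.py <<'E'
import numpy as np, cv2
from cell import ctrl, optics, order
from scipy.spatial.transform import Rotation as R
def cam(n, st=None):
    c=optics.calibration(n)
    if n!="wrist":
        M=R.from_rotvec(c["rvec"]).as_matrix().T; return c,M,-M@c["tvec"]
    T=np.eye(4);T[:3,:3]=R.from_euler('xyz',st["tool_rot"]).as_matrix();T[:3,3]=st["eef_pos"]
    T=T@c["hand_eye"];return c,T[:3,:3],T[:3,3]
def ray(C,px):
    c,M,o=C; d=np.array([(px[0]-c["cx"])/c["fx"],(px[1]-c["cy"])/c["fy"]]);u=d.copy()
    for _ in range(20):u=d/(1+c["k1"]*(u@u))
    return o,M@np.array([*u,1])
def on(C,px,z):
    o,d=ray(C,px);return o+d*(z-o[2])/d[2]
def proj(C,P):
    c,M,o=C;q=M.T@(np.asarray(P,float)-o);u=q[:2]/q[2];u=u*(1+c["k1"]*(u@u))
    return u[0]*c["fx"]+c["cx"],u[1]*c["fy"]+c["cy"]
def blobs(im,lo,hi,box,mn=15):
    x0,y0,x1,y1=box;m=cv2.inRange(cv2.cvtColor(im,cv2.COLOR_BGR2HSV),lo,hi)
    k=np.zeros_like(m);k[y0:y1,x0:x1]=m[y0:y1,x0:x1]
    return [(cv2.minAreaRect(c),cv2.contourArea(c)) for c in cv2.findContours(k,cv2.RETR_EXTERNAL,cv2.CHAIN_APPROX_NONE)[0] if cv2.contourArea(c)>=mn]
BLUE=((100,120,60),(125,255,255))
E
python3 - <<'E'
from h import *
im=cv2.imread("pics/top0.png");C=cam("top")
for b,z in(((400,245,435,270),53),((300,230,345,255),42),((215,228,260,250),42)):
    for r,a in blobs(im,*BLUE,b): print("blue",np.round(r[0],1),r[1],r[2],on(C,r[0],z).round(1),[on(C,p,z)[:2].round(0).tolist() for p in cv2.boxPoints(r)])
for lo,hi,z in(((0,150,100),(8,255,255),67),((22,120,100),(35,255,255),28)):
    for r,a in blobs(im,lo,hi,(205,235,350,320),10): print(z,np.round(r[0],1),on(C,r[0],z).round(1))
# white base corners
m=cv2.inRange(cv2.cvtColor(im,cv2.COLOR_BGR2HSV),(0,0,170),(180,60,255))
m=cv2.morphologyEx(m,cv2.MORPH_CLOSE,np.ones((9,9)))
for b in((200,232,262,312),(295,235,352,320)):
    k=np.zeros_like(m);k[b[1]:b[3],b[0]:b[2]]=m[b[1]:b[3],b[0]:b[2]]
    c=max(cv2.findContours(k,0,1)[0],key=cv2.contourArea);r=cv2.minAreaRect(c);print("base",r,[on(C,p,8)[:2].round(0).tolist() for p in cv2.boxPoints(r)],on(C,r[0],8))
cv2.imwrite("pics/crop1.png",cv2.resize(im[225:325,200:440],None,fx=3.3,fy=3.3,interpolation=3))
E
```

```text
blue [416.6 256.1] (21.09478759765625, 5.771215438842773) 5.710592269897461 [ 552.2 -229.5   53. ] [[548.0, -203.0], [562.0, -205.0], [556.0, -256.0], [542.0, -253.0]]
blue [320.  241.8] (6.184166431427002, 30.47910499572754) 83.6598129272461 [5.914e+02 1.000e-01 4.200e+01] [[595.0, 37.0], [603.0, -36.0], [588.0, -37.0], [580.0, 36.0]]
blue [235.4 235.8] (31.961227416992188, 6.081118583679199) 8.13010311126709 [608.6 205.8  42. ] [[607.0, 246.0], [622.0, 244.0], [610.0, 166.0], [595.0, 168.0]]
67 [326.5 300.5] [449.5 -13.7  67. ]
67 [224.3 278.2] [503.2 224.8  67. ]
28 [325.5 289.9] [476.2 -12.   28. ]
28 [229.  271.4] [523.3 222.6  28. ]
base ((230.09556579589844, 273.4029541015625), (36.06985092163086, 68.06060028076172), 10.885527610778809) [[447.0, 283.0], [614.0, 255.0], [595.0, 165.0], [430.0, 194.0]] [520.43544706 224.16163453   8.        ]
base ((323.80718994140625, 277.6109313964844), (73.84366607666016, 37.44761657714844), 83.2901611328125) [[594.0, 48.0], [604.0, -45.0], [423.0, -63.0], [414.0, 28.0]] [507.78981624  -8.11869098   8.        ]
```

View pics/crop1.png

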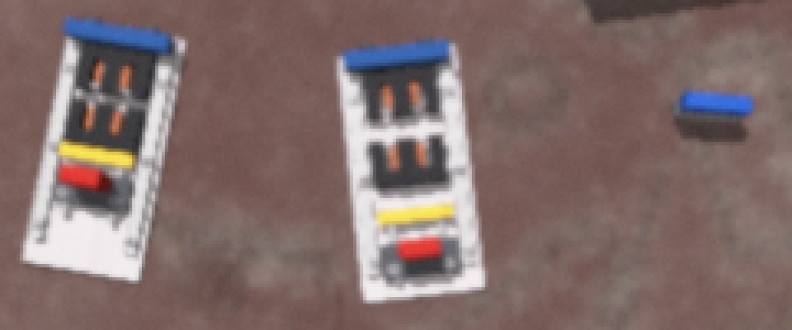

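The crop shows the wide gap in the right jig, between core halves near full-image (322,267). The left jig is the narrow one. I'll turn the tool and travel to above the spacer.

>>> nudge_tcp:
  moves: "0,0,0,0,0,0.137,85 | 0,0,0,0,0,0.137,85 | 0,0,0,0,0,0.137,85 | 0,0,0,0,0,0.137,85 | 0,0,0,0,0,0.137,85 | 0,0,0,0,0,0.137,85 | 0,0,0,0,0,0.137,85 | 0,0,0,0,0,0.137,85 | 0,0,0,0,0,0.137,85"

```text
clock: 1.0
eef_pos: [285.8, 583.4, 230.8]
tool_rot: [-3.141, 0.001, 1.447]
force: [0.5, 0.2, -0.0]
width: 84.7
gripper_force: 0.0
```

>>> nudge_tcp:
  moves: "-30,14,0,0,0,0,85 | -44,20,0,0,0,0,85 | -44,20,0,0,0,0,85 | -44,20,0,0,0,0,85 | -44,20,0,0,0,0,85 | -44,20,0,0,0,0,85 | -44,20,0,0,0,0,85 | -44,20,0,0,0,0,85 | -44,20,0,0,0,0,85 | -44,20,0,0,0,0,85 | -44,20,0,0,0,0,85 | 0,0,0,0,0,0,85"

```text
clock: 2.2
eef_pos: [445.0, 84.2, 231.8]
tool_rot: [3.139, 0.003, 1.441]
force: [-0.8, 0.3, 0.2]
width: 85.1
gripper_force: 0.0
```

>>> nudge_tcp:
  moves: "-15,33,0,0,0,0,85 | -15,33,0,0,0,0,85 | -14,32,0,0,0,0,85 | 0,0,0,0,0,0,85 | 0,0,0,0,0,0,85"

```text
clock: 2.7
eef_pos: [535.0, 36.5, 230.6]
tool_rot: [-3.14, 0.0, 1.452]
force: [-0.2, -0.4, -0.0]
width: 85.1
gripper_force: 0.0
```

```bash
python3 - <<'E'
from h import *
s=ctrl.read_state();im=optics.get_image("wrist");cv2.imwrite("pics/w1.png",im);np.save("w1.npy",np.r_[s["eef_pos"],s["tool_rot"]])
C=cam("wrist",s)
for n,lo,hi,z in(("blue",*BLUE,42),("red",(0,150,80),(8,255,255),67.5),("yel",(22,120,80),(35,255,255),28)):
    for r,a in blobs(im,lo,hi,(0,0,640,480),100): print(n,np.round(r[0],1),np.round(r[1]),round(r[2],1),on(C,r[0],z).round(1),[on(C,p,z)[:2].round(1).tolist() for p in cv2.boxPoints(r)])
E
```

```text
blue [515.5 459.9] [50. 19.] 66.8 [ 756.7 -323.8   42. ] [[728.1, -283.4], [750.4, -274.0], [787.8, -367.8], [763.9, -378.5]]
blue [362. 410.] [16. 10.] 90.0 [ 556.2 -206.7   42. ] [[551.1, -193.5], [563.2, -195.0], [561.4, -220.2], [549.1, -218.7]]
blue [518.5 346.5] [ 73. 111.] 90.0 [ 743.8 -138.9   42. ] [[677.3, -82.3], [805.2, -99.3], [819.9, -203.5], [679.7, -181.9]]
blue [381.4 241. ] [77. 14.] 80.1 [592.8   7.5  42. ] [[582.1, 46.7], [595.7, 47.6], [604.5, -34.7], [589.8, -35.7]]
blue [383.   32.7] [17. 67.] 5.1 [607.5 195.6  42. ] [[595.4, 170.5], [604.9, 222.7], [619.3, 220.0], [610.4, 167.7]]
red [247.5 274.9] [38. 24.] 71.6 [458.   -3.2  67.5] [[444.0, 13.2], [467.5, 18.3], [472.4, -20.0], [448.1, -25.7]]
red [257.5  14. ] [28. 25.] 90.0 [505.4 214.8  67.5] [[497.2, 226.1], [516.7, 223.4], [513.7, 203.5], [493.9, 206.2]]
yel [274.6 260.8] [52. 11.] 74.1 [479.1  -5.9  28. ] [[470.1, 21.5], [482.1, 23.5], [488.5, -34.6], [475.8, -37.0]]
yel [282.8  23.9] [11. 48.] 1.6 [521.5 216.6  28. ] [[513.0, 197.7], [520.0, 236.5], [529.8, 235.0], [523.1, 196.2]]
```

View pics/w1.png

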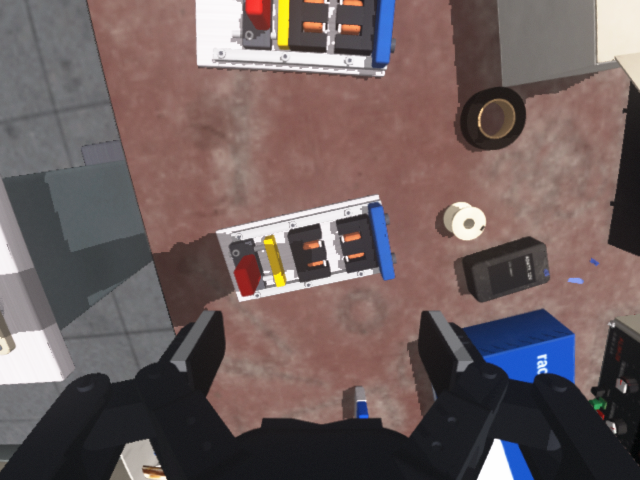

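The wrist picture confirms it: the wide jig has its end stop at (381,241), gap near (331,245) and handle top near (247,285). The glued jig is at the top edge, and the spacer's blue top is at (362,410). I'll refine the jig pose from its base outline while moving on to the spacer.

```bash
python3 - <<'E'
from h import *
im=cv2.imread("pics/w1.png");p=np.load("w1.npy");C=cam("wrist",dict(eef_pos=p[:3],tool_rot=p[3:]))
m=cv2.inRange(cv2.cvtColor(im,cv2.COLOR_BGR2HSV),(0,0,150),(180,50,255))
k=np.zeros_like(m);k[185:305,205:400]=m[185:305,205:400];k=cv2.morphologyEx(k,cv2.MORPH_CLOSE,np.ones((25,25)))
c=max(cv2.findContours(k,0,1)[0],key=cv2.contourArea);W=np.array([on(C,q[0],8)[:2] for q in c],np.float32)
r=cv2.minAreaRect(W);print(r,cv2.boxPoints(r).round(1).tolist())
# core halves dark columns along the channel axis line: sample V along jig axis at z=30
V=cv2.cvtColor(im,cv2.COLOR_BGR2GRAY)
o=np.array([504.2,-8.4]);a=.1
for y in(-23,-6,23):
    s=[int(V[tuple(np.round(proj(C,[*(o+[x*np.cos(a)-y*np.sin(a),x*np.sin(a)+y*np.cos(a)]),30])[::-1]).astype(int))]) for x in range(-30,90,3)]
    print(y,s)
E
```

```text
((511.3366394042969, -4.759552001953125), (186.44065856933594, 91.55021667480469), 5.950409412384033) [[413.8999938964844, 31.100000381469727], [423.3999938964844, -60.0], [608.7999877929688, -40.599998474121094], [599.2999877929688, 50.400001525878906]]
-23 [195, 218, 222, 214, 219, 173, 139, 181, 125, 72, 58, 60, 53, 71, 59, 73, 60, 58, 60, 59, 115, 148, 226, 186, 230, 191, 209, 56, 55, 57, 57, 58, 57, 57, 55, 56, 56, 42, 51, 104]
-6 [141, 140, 141, 130, 116, 158, 157, 155, 153, 63, 47, 47, 47, 63, 101, 162, 167, 170, 171, 242, 96, 241, 244, 243, 244, 168, 217, 246, 134, 165, 165, 165, 170, 159, 55, 57, 57, 54, 51, 96]
23 [148, 142, 144, 142, 115, 156, 179, 174, 153, 63, 51, 59, 61, 58, 62, 63, 61, 62, 60, 63, 115, 243, 244, 243, 166, 179, 218, 61, 61, 61, 62, 61, 62, 60, 60, 61, 61, 47, 48, 97]
```

>>> nudge_tcp:
  moves: "-43,5,0,0,0,0,85 | -43,8,0,0,0,0,85 | -43,8,6,0,0,0,85 | -43,8,12,0,0,0,85 | -43,8,16,0,0,0,85 | -35,8,16,0,0,0,85 | 0,0,0,0,0,0,85 | 0,0,0,0,0,0,85"

```text
clock: 3.55
eef_pos: [549.7, -216.1, 180.7]
tool_rot: [-3.14, -0.001, 1.452]
force: [0.2, 0.4, 0.7]
width: 84.7
gripper_force: 0.0
```

```bash
python3 - <<'E'
from h import *
s=ctrl.read_state();im=optics.get_image("wrist");cv2.imwrite("pics/w2.png",im);np.save("w2.npy",np.r_[s["eef_pos"],s["tool_rot"]])
C=cam("wrist",s)
for r,a in blobs(im,*BLUE,(0,0,640,480),100): print(np.round(r[0],1),np.round(r[1]),round(r[2],1),on(C,r[0],53).round(1),[on(C,p,53)[:2].round(1).tolist() for p in cv2.boxPoints(r)])
E
```

```text
[222.7 416.3] [46.  7.] 56.3 [ 427.8 -392.3   53. ] [[416.9, -368.9], [423.8, -364.8], [439.0, -416.9], [431.8, -421.6]]
[328. 247.] [60. 14.] 90.0 [ 554.1 -224.9   53. ] [[551.4, -198.9], [562.6, -200.2], [557.1, -252.5], [545.2, -251.1]]
[553.9 226.1] [263. 217.] 78.1 [ 744.4 -228.8   53. ] [[634.5, -133.4], [800.8, -115.5], [898.7, -355.1], [680.9, -373.6]]
```

View pics/w2.png

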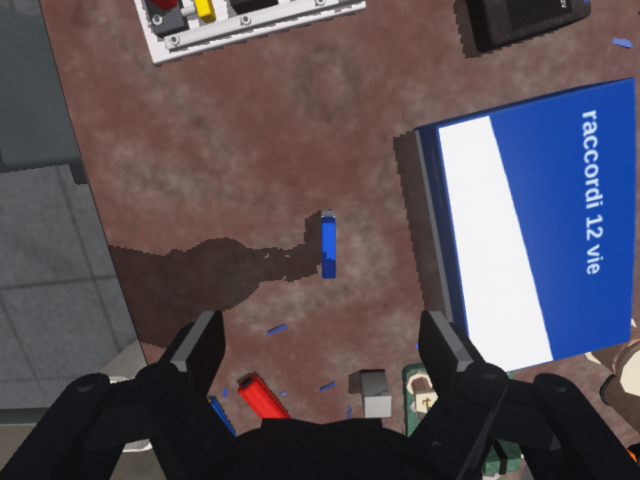

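The spacer is at (328,247) in the picture and lines up with the tool x axis. I need dx≈-11 and dy≈+5, then to go down.

>>> nudge_tcp:
  moves: "-5,2,10,0,0,0,60 | -6,3,28,0,0,0,60 | 0,0,28,0,0,0,60 | 0,0,28,0,0,0,60 | 0,0,25,0,0,0,60 | 0,0,15,0,0,0,60 | 0,0,0,0,0,0,60 | 0,0,0,0,0,0,60"

```text
clock: 4.4
eef_pos: [554.8, -228.3, 47.8]
tool_rot: [3.141, 0.0, 1.454]
force: [0.1, -0.1, 1.0]
width: 59.9
gripper_force: 0.0
```

```bash
python3 - <<'E'
from h import *
s=ctrl.read_state();im=optics.get_image("wrist");cv2.imwrite("pics/w3.png",im)
C=cam("wrist",s)
for r,a in blobs(im,*BLUE,(230,200,410,420),100): print(np.round(r[0],1),np.round(r[1]),round(r[2],1),on(C,r[0],53).round(1),[on(C,p,53)[:2].round(1).tolist() for p in cv2.boxPoints(r)])
E
```

```text
[318.5 310. ] [110.  27.] 90.0 [ 554.4 -222.9   53. ] [[551.8, -196.1], [563.3, -197.4], [557.3, -253.4], [544.4, -251.8]]
```

View pics/w3.png

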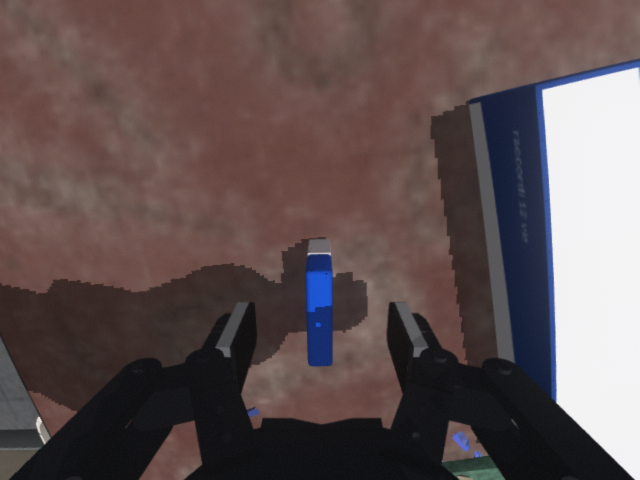

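The spacer is centred between the fingers, with its top face over columns 306–332 and rows 271–366. Down 20 mm and close.

>>> nudge_tcp:
  moves: "1,0,10,0,0,0,60 | 0,0,10,0,0,0,60 | 0,0,0,0,0,0,10 | 0,0,0,0,0,0,6 | 0,0,0,0,0,0,6 | 0,0,0,0,0,0,6 | 0,0,0,0,0,0,6 | 0,0,0,0,0,0,6"

```text
clock: 5.25
eef_pos: [554.7, -227.8, 27.6]
tool_rot: [3.141, 0.0, 1.453]
force: [-0.5, -0.0, 2.2]
width: 10.7
gripper_force: 58.8
```

>>> nudge_tcp:
  moves: "0,0,-20,0,0,0,6 | 0,0,-35,0,0,0,6 | 0,0,-35,0,0,0,6 | 30,-5,0,0,0,0,6 | 40,-7,0,0,0,0,6 | 40,-7,0,0,0,0,6 | 40,-7,0,0,0,0,6 | 40,-7,0,0,0,0,6 | 32,-6,0,0,0,0,6 | 0,0,0,0,0,-0.109,6 | 0,0,0,0,0,-0.109,6 | 0,0,0,0,0,0,6"

```text
clock: 6.45
eef_pos: [541.6, -2.1, 117.3]
tool_rot: [-3.141, -0.0, 1.672]
force: [-0.3, -0.6, -0.9]
width: 10.6
gripper_force: 58.6
```

>>> nudge_tcp:
  moves: "0,0,10,0,0,0,6 | 0,0,0,0,0,0,6 | 0,0,0,0,0,0,6"

```text
clock: 6.75
eef_pos: [541.4, -2.8, 106.7]
tool_rot: [-3.14, 0.0, 1.669]
force: [-0.3, -0.4, -1.2]
width: 11.0
gripper_force: 58.6
```

```bash
python3 - <<'E'
from h import *
s=ctrl.read_state();im=optics.get_image("wrist");cv2.imwrite("pics/w4.png",im);np.save("w4.npy",np.r_[s["eef_pos"],s["tool_rot"]])
C=cam("wrist",s)
for n,lo,hi,z in(("blue",*BLUE,42),("red",(0,150,80),(8,255,255),67.5),("yel",(22,120,80),(35,255,255),28)):
    for r,a in blobs(im,lo,hi,(100,100,500,450),100): print(n,np.round(r[0],1),np.round(r[1]),round(r[2],1),on(C,r[0],z).round(1),[on(C,p,z)[:2].round(1).tolist() for p in cv2.boxPoints(r)])
E
```

```text
blue [442.8 409.2] [28.  5.] 37.9 [ 647.1 -112.9   42. ] [[635.8, -107.4], [637.5, -103.1], [658.8, -118.6], [657.2, -123.1]]
blue [321.5 333.5] [125.  31.] 90.0 [546.8 -53.9  42. ] [[532.1, -8.0], [552.3, -6.0], [563.9, -107.2], [540.6, -109.5]]
blue [399.8 257.1] [ 25. 119.] 4.4 [591.6   7.5  42. ] [[587.4, -35.6], [580.3, 45.7], [595.6, 46.1], [604.6, -35.4]]
red [180.2 268.8] [63. 48.] 81.3 [459.6  -3.6  67.5] [[443.6, 11.6], [471.1, 18.6], [476.3, -19.5], [447.2, -27.5]]
yel [231.1 253.3] [80. 20.] 84.3 [479.5  -5.9  28. ] [[469.8, 20.6], [482.8, 23.2], [489.7, -34.4], [475.7, -37.4]]
```

View pics/w4.png

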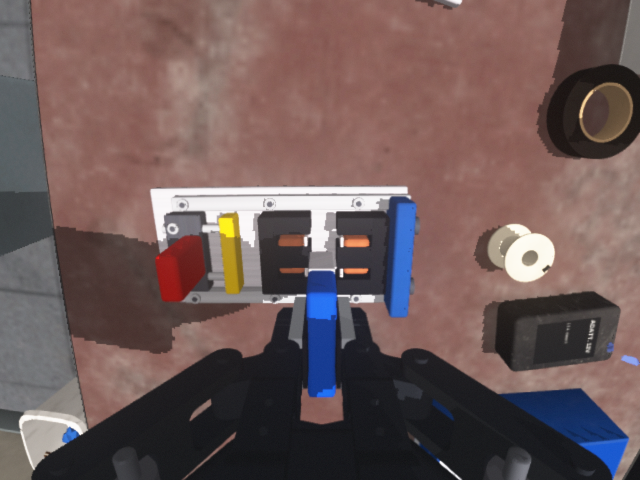

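The picture shows the held spacer at column 322. The gap runs from about columns 312 to 337 at rows 211–290, and the core halves span columns 260–312 and 337–386. Next I'll measure precisely.

```bash
python3 - <<'E'
from h import *
im=cv2.imread("pics/w4.png");p=np.load("w4.npy");C=cam("wrist",dict(eef_pos=p[:3],tool_rot=p[3:]))
T=R.from_euler('xyz',p[3:]).as_matrix()
V=cv2.GaussianBlur(cv2.cvtColor(im,cv2.COLOR_BGR2GRAY),(3,3),0)
tl=lambda px,z:(T.T@(on(C,px,z)-p[:3]))[:2].round(1)
for r in(214,218,222,228,284,289,292): print(r,V[r,255:265].tolist(),V[r,300:348].tolist(),V[r,378:390].tolist())
for c in(265,275,306,345,380): print(c,V[204:218,c].tolist(),V[284:300,c].tolist())
for n,px,z in(("looseL",(260,225),30),("looseR",(312,222),30),("fixL",(337,222),30),("looseTop",(285,211),30),("looseBot",(285,293.5),30),("baseTL",(152,188),8),("baseTR",(407,187),8),("stopTopR",(414,197),42),
 ("spTL",(307.5,282),132),("spTR",(335.5,282),132),("spBL",(309,395),132),("spBR",(335,395),132)): print(n,tl(px,z),on(C,px,z).round(1))
print(blobs(im,*BLUE,(290,260,350,400),50))
E
```

```text
214 [173, 168, 168, 163, 155, 133, 93, 64, 56, 56] [55, 55, 55, 55, 55, 55, 55, 55, 56, 67, 109, 178, 230, 245, 246, 246, 246, 246, 246, 245, 245, 245, 246, 246, 244, 224, 185, 159, 154, 153, 154, 154, 154, 156, 154, 128, 83, 57, 53, 53, 53, 53, 52, 52, 53, 53, 52, 52] [46, 45, 45, 44, 44, 45, 47, 51, 53, 53, 53, 54]
218 [163, 151, 122, 87, 69, 66, 66, 66, 66, 67] [69, 70, 70, 70, 70, 70, 69, 70, 71, 76, 110, 177, 231, 247, 248, 248, 248, 248, 248, 248, 248, 248, 248, 248, 246, 225, 186, 161, 157, 157, 157, 157, 157, 157, 153, 126, 83, 61, 61, 63, 63, 64, 64, 64, 64, 64, 64, 64] [58, 58, 58, 57, 58, 58, 57, 52, 48, 46, 46, 49]
222 [163, 150, 117, 83, 69, 69, 69, 70, 70, 69] [71, 71, 70, 70, 70, 71, 71, 71, 70, 71, 98, 163, 225, 247, 247, 247, 247, 247, 247, 247, 247, 247, 247, 245, 225, 186, 160, 156, 156, 156, 155, 155, 155, 154, 149, 123, 82, 63, 67, 70, 70, 70, 70, 70, 70, 69, 69, 70] [66, 66, 67, 67, 66, 64, 60, 53, 47, 45, 46, 48]
228 [161, 159, 137, 96, 72, 68, 68, 68, 67, 68] [68, 68, 68, 69, 69, 69, 69, 69, 70, 83, 129, 197, 238, 246, 247, 247, 247, 247, 247, 247, 247, 247, 2
[... 1559 characters left out ...]
52, 66, 125, 196, 196, 145, 118, 116]
380 [150, 150, 151, 151, 145, 134, 110, 76, 51, 45, 45, 46, 47, 51] [52, 52, 53, 53, 52, 52, 52, 52, 54, 65, 95, 128, 142, 143, 142, 142]
looseL [ 23.6 -40.3] [498.8  16.7  30. ]
looseR [25.7 -5.8] [533.   22.1  30. ]
fixL [25.7 10.7] [549.4  23.8  30. ]
looseTop [ 33.1 -23.4] [514.7  27.8  30. ]
looseBot [-26.4 -25.3] [518.6 -31.6  30. ]
baseTL [  45.4 -120.7] [416.6  30.5   8. ]
baseTR [45.7 60.9] [597.3  48.6   8. ]
stopTopR [44.5 57.2] [593.8  47.1  42. ]
spTL [28.  -4.8] [533.8  24.5 132. ]
spTR [28.   5.7] [544.3  25.6 132. ]
spBL [-24.9  -4.9] [539. -28. 132.]
spBR [-24.8   6.2] [550.  -26.9 132. ]
[(((321.5, 333.5), (125.0, 31.0), 90.0), 3474.0)]
```

Relative to the held spacer, the gap centre is about +2 mm in tool y and +1 mm in tool x. The yaw is aligned, so I'll shift and go down.

>>> nudge_tcp:
  moves: "1,2,0,0,0,0,6 | 0,0,20,0,0,0,6 | 0,0,20,0,0,0,6 | 0,0,8,0,0,0,6 | 0,0,6,0,0,0,6 | 0,0,4,0,0,0,6 | 0,0,0,0,0,0,6"

```text
clock: 7.5
eef_pos: [543.8, -1.4, 49.3]
tool_rot: [-3.142, -0.0, 1.671]
force: [-0.4, 0.4, -0.2]
width: 10.7
gripper_force: 58.6
```

```bash
python3 - <<'E'
from h import *
im=optics.get_image("wrist");cv2.imwrite("pics/w5.png",cv2.resize(im[150:450,180:460],None,fx=2,fy=2))
E
```

```text
(no output)
```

View pics/w5.png

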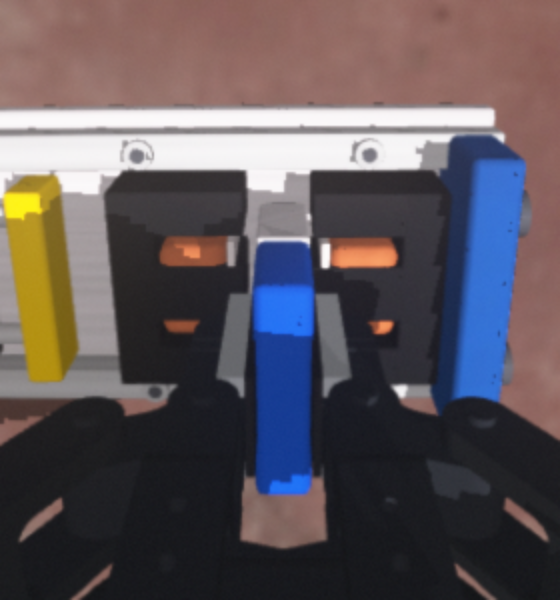

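The spacer's lower end (columns 258–308 in the crop) sits inside the gap (246–312), about 1 mm to the right. I'll trim that, then lower it to the floor.

>>> nudge_tcp:
  moves: "0,-1,4,0,0,0,6 | 0,0,4,0,0,0,6 | 0,0,3,0,0,0,6 | 0,0,2,0,0,0,6 | 0,0,0,0,0,0,6"

```text
clock: 8.05
eef_pos: [542.5, -1.4, 36.0]
tool_rot: [-3.141, -0.0, 1.671]
force: [1.0, 0.6, -0.3]
width: 11.2
gripper_force: 58.6
```

>>> nudge_tcp:
  moves: "0,0,0.7,0,0,0,6 | 0,0,0,0,0,0,6"

```text
clock: 8.25
eef_pos: [542.8, -1.5, 35.6]
tool_rot: [3.141, -0.0, 1.671]
force: [0.2, 0.9, -1.4]
width: 10.8
gripper_force: 58.7
```

>>> nudge_tcp:
  moves: "0,0,0.6,0,0,0,6 | 0,0,0,0,0,0,6"

```text
clock: 8.45
eef_pos: [542.9, -1.4, 35.5]
tool_rot: [3.141, -0.0, 1.671]
force: [0.0, 0.5, 5.4]
width: 10.8
gripper_force: 59.4
```

The spacer is on the floor, with 5 N of contact. Release, go straight up, move back over the handle and look.

>>> nudge_tcp:
  moves: "0,0,-0.7,0,0,0,16 | 0,0,0,0,0,0,28 | 0,0,0,0,0,0,28 | 0,0,-8,0,0,0,28 | 0,0,-16,0,0,0,28 | 0,0,-25,0,0,0,28 | 0,0,-25,0,0,0,40 | 0,-30,0,0,0,0,40 | 0,-30,0,0,0,0,40 | 0,-30.7,0,0,0,0,40 | 0,0,0,0,0,0,40 | 0,0,0,0,0,0,40"

```text
clock: 9.65
eef_pos: [452.8, -10.5, 110.3]
tool_rot: [3.14, -0.0, 1.67]
force: [0.9, 0.3, 0.3]
width: 39.9
gripper_force: 0.0
```

```bash
python3 - <<'E'
from h import *
s=ctrl.read_state();im=optics.get_image("wrist");cv2.imwrite("pics/w6.png",im);np.save("w6.npy",np.r_[s["eef_pos"],s["tool_rot"]])
print(s["eef_pos"])
C=cam("wrist",s);T=R.from_euler('xyz',s["tool_rot"]).as_matrix()
for n,lo,hi,z in(("red",(0,150,80),(8,255,255),67.5),("yel",(22,120,80),(35,255,255),28),("sp",*BLUE,61)):
    for r,a in blobs(im,lo,hi,(100,100,560,450),100): print(n,np.round(r[0],1),np.round(r[1]),round(r[2],1),[(T.T@(on(C,p,z)-s["eef_pos"]))[:2].round(1).tolist() for p in cv2.boxPoints(r)])
E
```

```text
[452.80704154 -10.52363523 110.29998831]
red [319. 268.] [64. 22.] 90.0 [[26.0, -7.2], [26.0, 5.3], [-14.2, 5.6], [-14.2, -7.6]]
yel [356.4 253. ] [15. 78.] 1.3 [[-27.8, 19.9], [30.0, 19.7], [29.8, 29.5], [-28.1, 30.5]]
sp [543. 406.] [30. 32.] 90.0 [[-90.9, 147.3], [-92.0, 171.9], [-120.6, 179.3], [-119.1, 153.6]]
sp [462.4 269.1] [33. 83.] 7.1 [[-23.5, 76.4], [30.3, 76.5], [27.9, 96.3], [-26.7, 97.9]]
sp [520.  256.3] [ 41. 116.] 10.0 [[-25.0, 108.4], [48.3, 108.8], [44.4, 134.1], [-30.6, 136.6]]
```

View pics/w6.png

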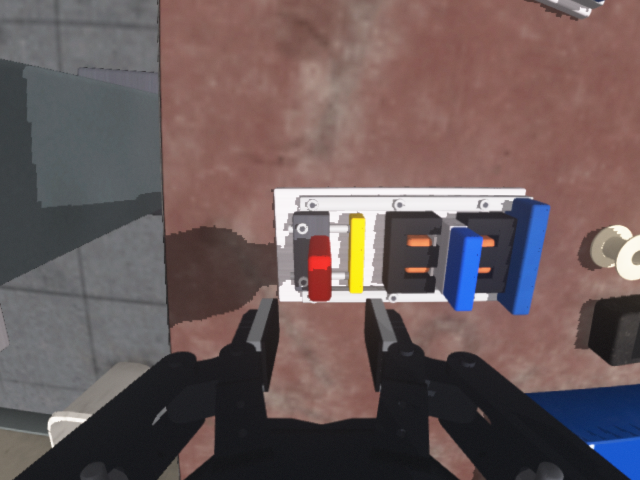

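The spacer stands free in the gap (top at (462,269)). The handle top (319,268) is within 1 mm of the tool axis. Go down and grip the handle.

>>> nudge_tcp:
  moves: "0,-0.7,20,0,0,0,40 | 0,0,25,0,0,0,40 | 0,0,18,0,0,0,40 | 0,0,9,0,0,0,40 | 0,0,0,0,0,0,40 | 0,0,0,0,0,0,10 | 0,0,0,0,0,0,10 | 0,0,0,0,0,0,10 | 0,0,0,0,0,0,10 | 0,0,0,0,0,0,10"

```text
clock: 10.7
eef_pos: [452.0, -10.6, 38.5]
tool_rot: [3.141, 0.0, 1.671]
force: [-1.2, -0.6, 7.8]
width: 13.4
gripper_force: 59.4
```

>>> nudge_tcp:
  moves: "0,1,0,0,0,0,10 | 0,2.5,0,0,0,0,10 | 0,3,0,0,0,0,10 | 0,3,0,0,0,0,10 | 0,2.5,0,0,0,0,10 | 0,2,0,0,0,0,10 | 0,1,0,0,0,0,10 | 0,1,0,0,0,0,10 | 0,1,0,0,0,0,10 | 0,1,0,0,0,0,10 | 0,0,0,0,0,0,10"

```text
clock: 11.8
eef_pos: [469.1, -8.8, 38.4]
tool_rot: [-3.141, -0.0, 1.671]
force: [-2.8, -0.3, 9.2]
width: 13.3
gripper_force: 59.8
```

>>> nudge_tcp:
  moves: "0,0.8,0,0,0,0,10 | 0,0.8,0,0,0,0,10 | 0,0.8,0,0,0,0,10 | 0,0.8,0,0,0,0,10 | 0,0.8,0,0,0,0,10 | 0,0,0,0,0,0,10"

```text
clock: 12.4
eef_pos: [472.6, -8.5, 38.5]
tool_rot: [-3.14, -0.0, 1.671]
force: [-3.8, -1.4, 8.3]
width: 13.0
gripper_force: 59.9
```

>>> nudge_tcp:
  moves: "0,0.6,0,0,0,0,10 | 0,0.6,0,0,0,0,10 | 0,0,0,0,0,0,10"

```text
clock: 12.7
eef_pos: [473.5, -8.4, 38.5]
tool_rot: [-3.14, -0.001, 1.671]
force: [-3.4, -1.5, 10.0]
width: 12.7
gripper_force: 60.0
```

>>> nudge_tcp:
  moves: "0,0.6,0,0,0,0,10 | 0,0.6,0,0,0,0,10 | 0,0,0,0,0,0,10"

```text
clock: 13.0
eef_pos: [474.6, -8.2, 38.5]
tool_rot: [-3.14, -0.001, 1.671]
force: [-4.4, -1.3, 10.8]
width: 13.4
gripper_force: 60.0
```

>>> nudge_tcp:
  moves: "0,0.6,0,0,0,0,10 | 0,0.6,0,0,0,0,10 | 0,0,0,0,0,0,10"

```text
clock: 13.3
eef_pos: [475.7, -8.1, 38.5]
tool_rot: [-3.139, -0.001, 1.671]
force: [-5.4, -0.2, 9.7]
width: 13.1
gripper_force: 60.0
```

```bash
python3 - <<'E'
from h import *
s=ctrl.read_state();im=optics.get_image("wrist");cv2.imwrite("pics/w7.png",cv2.resize(im[150:450,180:580],None,fx=2,fy=2));cv2.imwrite("pics/w7f.png",im)
E
```

```text
(no output)
```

View pics/w7.png

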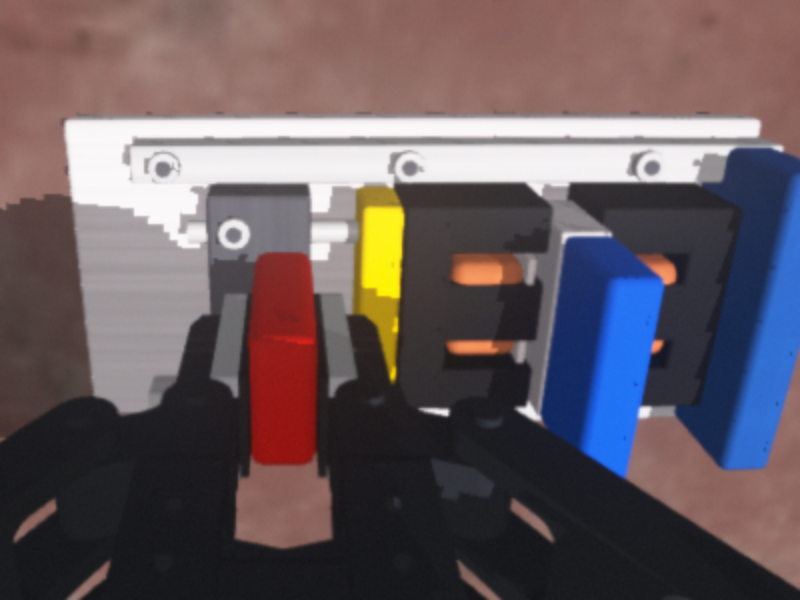

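The pad is on the core, the core is on the spacer and the force is rising at about 1 N/mm, as the pad spring should give. Press about 5.2 mm further.

>>> nudge_tcp:
  moves: "0,0.6,0,0,0,0,10 | 0,0.6,0,0,0,0,10 | 0,0.6,0,0,0,0,10 | 0,0.6,0,0,0,0,10 | 0,0.6,0,0,0,0,10 | 0,0.6,0,0,0,0,10 | 0,0,0,0,0,0,10"

```text
clock: 14.05
eef_pos: [478.0, -7.9, 38.4]
tool_rot: [-3.137, -0.001, 1.671]
force: [-8.0, -1.1, 12.5]
width: 13.1
gripper_force: 60.3
```

>>> nudge_tcp:
  moves: "0,0.5,0,0,0,0,10 | 0,0.5,0,0,0,0,10 | 0,0.5,0,0,0,0,10 | 0,0,0,0,0,0,10 | 0,0,0,0,0,0,10"

```text
clock: 14.55
eef_pos: [479.0, -7.8, 38.4]
tool_rot: [-3.136, -0.001, 1.671]
force: [-7.3, -1.3, 13.1]
width: 12.8
gripper_force: 60.5
```

```bash
python3 - <<'E'
from h import *
F=[]
for _ in range(6):
    s=ctrl.read_state();im=optics.get_image("wrist");F.append(np.r_[s["force"],s["eef_pos"]])
print(np.mean(F,0).round(2))
cv2.imwrite("pics/w8.png",cv2.resize(im[150:450,180:580],None,fx=2,fy=2))
C=cam("wrist",s);T=R.from_euler('xyz',s["tool_rot"]).as_matrix()
a=cv2.imread("pics/w7f.png");b=im
for r in(250,255,262): print(r,cv2.cvtColor(a,6)[r,325:420:1].tolist() if 0 else "")
tl=lambda im,r:[ (q[0].round(1).tolist() if 0 else q) for q in [np.flatnonzero(cv2.inRange(cv2.cvtColor(im,40)[r:r+1],(22,120,80),(35,255,255))[0][330:410])+330]][0]
for n,i in(("before",a),("now",b)):
    for r in(252,265,290):
        v=tl(i,r); print(n,r,v.min(),v.max())
    print([int(x) for x in cv2.cvtColor(i,6)[247,325:365]])
v=tl(b,252)
for c,z in((v.min()-.5,28),(v.max()+.5,28)): print((T.T@(on(C,(c,252),z)-s["eef_pos"]))[:2].round(1))
E
```

```text
[ -7.99  -1.53  13.06 478.94  -7.77  38.45]
250 
255 
262 
before 252 361 380
before 265 360 381
before 290 358 380
[84, 85, 85, 84, 86, 85, 86, 84, 84, 118, 202, 245, 248, 248, 248, 248, 248, 248, 248, 247, 238, 176, 161, 160, 160, 162, 162, 163, 162, 162, 162, 162, 152, 120, 114, 115, 120, 126, 127, 128]
now 252 354 373
now 265 354 374
now 290 352 373
[83, 84, 83, 83, 82, 77, 76, 78, 82, 118, 204, 246, 248, 247, 237, 177, 162, 161, 162, 161, 162, 162, 161, 161, 162, 160, 150, 115, 114, 117, 123, 128, 129, 128, 129, 130, 128, 130, 130, 131]
[27.6 15.7]
[27.6 25.2]
```

View pics/w8.png

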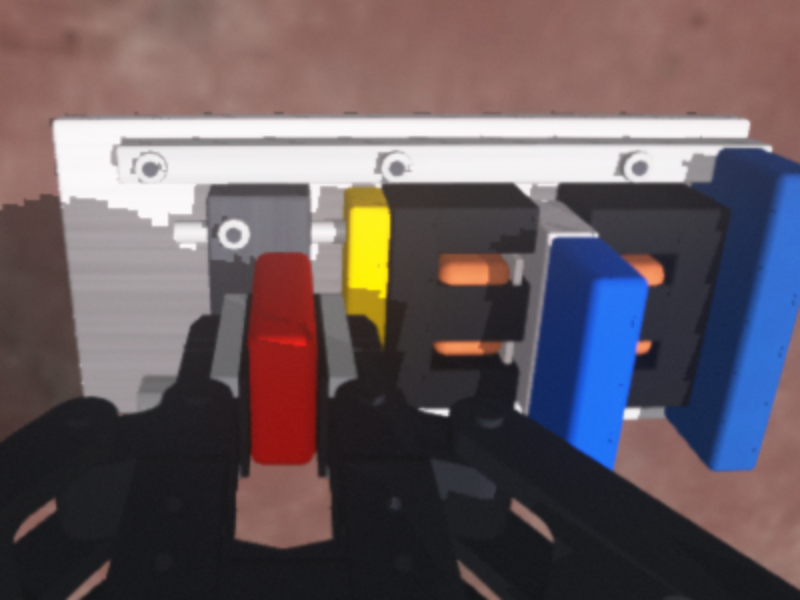

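The stack is flush. The pad's front is now about 25.5 mm ahead of the handle, so it's compressed about 5.4 mm. It needs about 1.5 mm more.

>>> nudge_tcp:
  moves: "0,0.6,0,0,0,0,10 | 0,0.6,0,0,0,0,10 | 0,0.6,0,0,0,0,10 | 0,0,0,0,0,0,10 | 0,0,0,0,0,0,10 | 0,0,0,0,0,0,10"

```text
clock: 15.45
eef_pos: [480.1, -7.6, 38.4]
tool_rot: [-3.135, -0.001, 1.671]
force: [-8.3, -1.8, 15.1]
width: 13.1
gripper_force: 60.6
```

```bash
python3 - <<'E'
from h import *
F=[]
for _ in range(6):
    s=ctrl.read_state();im=optics.get_image("wrist");F.append(np.r_[s["force"],s["eef_pos"]])
print(np.mean(F,0).round(2))
C=cam("wrist",s);T=R.from_euler('xyz',s["tool_rot"]).as_matrix()
for r in(252,265):
    v=np.flatnonzero(cv2.inRange(cv2.cvtColor(im,40)[r:r+1],(22,120,80),(35,255,255))[0][330:410])+330
    print(v.min(),v.max(),[(T.T@(on(C,(c,r),28)-s["eef_pos"]))[1].round(1) for c in(v.min()-.5,v.max()+.5)])
E
```

```text
[ -8.95  -1.54  14.5  480.12  -7.64  38.44]
351 370 [np.float64(14.2), np.float64(23.7)]
351 372 [np.float64(14.4), np.float64(25.0)]
```

>>> nudge_tcp:
  moves: "0,0.6,0,0,0,0,10 | 0,0,0,0,0,0,10 | 0,0,0,0,0,0,10 | 0,0,0,0,0,0,10 | 0,0,0,0,0,0,10"

```text
clock: 16.25
eef_pos: [480.5, -7.6, 38.5]
tool_rot: [-3.135, -0.001, 1.67]
force: [-9.1, -1.9, 14.8]
width: 13.4
gripper_force: 60.7
```

```bash
python3 -c "
from cell import ctrl, optics, order
print(order.finish_job())"
```

```text
the job is handed in; nothing more can be done
None
```

I stood the spacer in the wide jig's gap and let go, then slid the red handle until the slot was closed to about half (about 7 mm by my estimate) and handed in at 16.25 s with the handle still held; no verdict came back.

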